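Pin and close the sprung cover of the potter's wheel drive, and hold it shut

TASK

Close up the yellow drive case of the potter's wheel: first take the collared steel pin out of the wooden tool block and push it through the round hole in the case's cover until its collar sits on the cover. Then turn the black wing of the quarter-turn fastener clockwise until it lines up with the two marks on the cover, and press the sprung cover all the way down against the case. Finish while still holding it pressed down there, with the pin left in its hole, and leave the other tools, lamps, cups and the bottle where they are.

Things in the scene. Friction and masses are not known exactly. Their poses are not given: they have to be found in the camera images.
- drive_case: Fixed yellow case, 200 (x) by 240 (y) by 85 mm high, origin under its centre. Its aluminium cover (190 by 230 by 8 mm) slides up and down on two posts; cover top 103 mm above the table when up, 93 when down. In the case's axes the pin hole is at y +58 mm, the fastener at y -58 mm (both x 0). Posts at (72, 98) and (-72, -98) mm, tops at 115 mm; the rest of the cover is clear to press.
- cover (a joint): Travel of the sprung cover in m: 0 = up (10 mm gap), 0.010 = fully down against the case. It springs back when let go: pressing takes about 3 N at first, 8 N at the bottom, where it meets a hard stop. Until the wing lines up, a cross-bar under the cover strikes the case and it goes down only about 1 mm.
- cover_hole (a point): Centre of the 16 mm round hole in the cover, at the cover's top face (moves with it); axes as the case's. The hole goes through the 8 mm cover; straight below it, starting 17 mm under the cover's underside, an 18 mm thick bar of the case has the same hole, open below.
- fastener (a joint): Angle of the wing in rad, clockwise from above is positive: 0 = along the case's y, 1.571 = along the case's x, in line with the two dark marks (20 by 6 mm, on either side, 30 to 50 mm from the axis), where the cross-bar can drop into its slot (within about 0.2 rad). No detent there: it turns on to a stop at 2.2. Friction 0.05 N m; it stays where it is left.
- wing (a point): Point on the fastener's turning axis at mid height of the black wing, 20 mm above the cover's top. The wing is a bar 44 mm long, 12 mm thick, 32 mm tall (4 to 36 mm above the cover's top) on a 32 mm disc 4 mm high. The point's y axis runs along the wing, z up. Pinch it across the 12 mm.
- pin: Loose upright steel pin in one of the block's holes (which one varies); z up along it, origin at the tip. Shaft 12 mm thick, 60 mm long, last 8 mm tapered to 6 mm; then a collar 26 mm across, 5 mm thick; then a plain round grip 16 mm across, 36 mm tall. 101 mm long in all, about 90 g. At the start its collar rests on the block's top (tip 10 mm above the table).
- pin_collar (a point): Centre of the underside of the pin's collar, 60 mm above its tip. On the cover's top face when the pin is home.
- tool_block: Fixed wooden block, 60 (x) by 180 (y) by 70 mm high, origin at the centre of its underside. Three 16 mm holes 63 mm deep in a row along its y, at -55, 0 and +55 mm; they hold the pin and two wooden tools no taller than the pin. Pinch the pin across the row.
- ball_tool: Bystander: dark wooden tool with a 28 mm ball head, standing in the tool block. Origin at its tip.
- cone_tool: Bystander: light wooden tool with a cone-shaped head, 29 mm at the base, standing in the tool block. Origin at its tip.
- lamp_a: Bystander: small open clay lamp bowl, 68 mm across, 28 mm high, left of the case. Origin under its centre.
- lamp_b: Bystander: the same kind of bowl, beyond the tool block.
- lamp_c: Bystander: the same kind of bowl, beyond the tool block, farther right.
- cup_stack: Bystander: stack of three clay cups, 76 mm across, 82 mm high, beyond the case. Origin under its centre.
- oil_bottle: Bystander: oil bottle, 56 mm across, 170 mm high, at the left. Origin under its centre.

How it is judged:
By the outcome, as a careful person would: the job done as asked, in the order asked, and still so for the second after the job is handed in, while the arm keeps its last pose, push and grip.
It also fails if it takes over 54 s, if anything falls off the work surface, if the arm or the gripper's body presses on something with over 40 N, if the wrist force passes 120 N, or if a joint passes its speed limit or range.

ROBOT

A 6-joint arm with a two-finger parallel gripper is mounted at the origin on the work surface. World frame = base frame: x ahead of the robot, y to its left, z up, the work surface at z = 0. Lengths are in mm, angles in rad, forces in N, time in s.
With the tool pointing down it reaches from about 300 to 775 mm from the base axis. Payload 14.6 kg.
Tool frame: the origin (TCP) lies midway between the tips of the shut fingers; the grasp point (between the pads) lies 19 mm behind it (grip_depth is the distance from the TCP to the grasp point, in mm); z points along the fingers, y is the direction in which the jaws open and shut (so a half turn about z gives the same grasp; the last joint's range is limited). The gripper opens to 94 mm and grips with 3 to 60 N. Pads are 16 mm wide; open, the fingers measure 119 mm over their backs; the gripper's body (75 mm by 177 mm) begins 78 mm behind the grasp point.
Start: joints at [-1.254, 0.3, 1.521, -0, 1.321, -0.067], TCP at [205.938, -509.979, 177.046] pointing down, gripper open.
Joint ranges: [-3.03, 3.03], [-0.79, 2.21], [0.23, 2.52], [-1.04, 4.18], [0, 3.07], [-2.55, 2.55]. Speed limits (rad/s): [2.22, 2.22, 2.57, 3.14, 3.14, 3.14].

INTERFACE

Orientations are given as [roll, pitch, yaw] about the fixed x, y, z axes, in that order (R = Rz(yaw) Ry(pitch) Rx(roll)).
In Python, from cell import read_state, camera, camera_info, sign_off, grip_depth gives the robot as it stands.
- The arm moves only by the tool drive_tool, never from a script. Its argument "motion" is one flat list of numbers, 4 for each row, row after row: the shift along the tool's x, y, z in mm, then the turn about the tool's z in rad. A call has 1 to 8 rows; each row shifts and turns the pose as measured when the row begins, along the tool's axes as they then stand; what a row does not reach is not made up. A row lasts 1/12 s, in which the tool goes at most 41.7 mm and 7.16 degrees, less where a joint would pass 70% of its speed; a pose out of reach is approached as far as the arm can. A call is refused whole if a number of a shift passes 41.7 or a number of a turn 0.125, either way. A call with a gripper value outside its range is refused whole. "jaw" is the closure, from 0 (fully open) to 1 (shut), set as the call begins (left out, the last holds). The fingers move at their own pace and stop on an object; "grip_force" is the grip in N (left out, the last holds). Time passes only in rows, so rows that do not move let the fingers close. It gives the time, the measured TCP pose, the force and the opening at its end, in the units of the state.
- read_state(): the state, without advancing time (a new reading comes with each control period).
- camera(name): name is "scene" or "top" or "wrist"; returns the picture (384x512x3 uint8, red, green, blue); there is no depth.
- camera_info(name): a dict with "fovy" (degrees; the focal length in pixels is half the picture's height over the tangent of half this angle, whatever the lens; pixels are square), "cx", "cy" (the principal point, pixels), "camera_from_world" (4x4, takes a point from world to camera coordinates). Camera axes: x right, y up, looking along -z (the intrinsics and any distortion apply to the point x, -y, -z); pixel columns grow to the right and rows downward; lengths in mm; the calibration is good to about 2 mm. A picture is of the moment at which its call begins: read the wrist's pose just before it. camera_info takes no time and is no camera call; for the wrist camera it gives the pose at the moment of the call.
- sign_off(): hands the job in, once; it reports no verdict.
The state is a dict: "clock": time; "joints": joint angles; "qd": joint speeds; "effort": joint torques, N m; "eef_pos": TCP position; "eef_rot": TCP orientation; "wrist_force": force on the tool from outside, world axes, zero at the start; "moment": the same for the moment, N m; "finger_gap": finger opening in mm.
Only numpy, scipy, OpenCV 4.12 (cv2) and the standard library are available. Lean on these libraries where they do the work, as an engineer would, in place of code of your own. Each camera call takes 0.05 s, during which the arm holds its last target. There are 200 camera calls.

## Working session

There is one attempt and no reset: what is moved stays moved. The work goes in short steps, Python scripts to look and compute and a tool call to move; the robot and the scene stay as the last step left them, time stands still between calls to the robot, and variables do not carry over. Pictures are saved under pics/ and viewed, on a budget of 10 in all, crops included, one or two more only if the job needs it, and the job is handed in when it is done.

Besides the shell and the picture viewer there is one more tool, called after ">>>" as name(argument=value, ...) on one line, values as JSON. drive_tool: Moves the arm, as the interface text tells. Its arguments: {"type":"object","properties":{"motion":{"type":"array","items":{"type":"number"}},"jaw":{"type":"number"},"grip_force":{"type":"number"}},"required":["motion"]}

```bash
mkdir -p pics; ls; python3 - <<'E'
from cell import *
import cv2
print(read_state(), grip_depth)
for n in ("scene","top"):
    i=camera_info(n);print(n,i)
    cv2.imwrite(f"pics/{n}0.png",camera(n)[...,::-1])
print(camera_info("wrist"))
E
```

```text
pics
{'clock': 0.0, 'joints': array([-1.25356338e+00,  3.00437522e-01,  1.52159978e+00,  1.30747157e-05,
        1.32072202e+00, -6.65744168e-02]), 'qd': array([ 9.61589521e-04, -5.22669327e-04,  7.36219031e-05, -7.72236968e-04,
        7.29773110e-04, -7.08836609e-05]), 'effort': array([-5.46589145e-04, -5.31802046e+01, -3.52736986e+01,  7.07854866e-02,
        2.43411813e-02, -9.38010339e-05]), 'eef_pos': array([ 205.86661363, -509.68506606,  176.49686894]), 'eef_rot': array([-3.14042942e+00, -9.02488077e-05,  3.83804069e-01]), 'wrist_force': array([-0.12497318,  0.38264852,  1.5155342 ]), 'moment': array([ 0.00191101,  0.04896585, -0.03212896]), 'finger_gap': 93.78730851999265} 18.8
scene {'fovy': 47.30811525261488, 'cx': 264.14044246073826, 'cy': 190.86808434682493, 'camera_from_world': array([[ 8.51804854e-01,  5.23596000e-01,  1.66048009e-02,
        -4.99564549e+02],
       [-3.34731821e-01,  5.19624370e-01,  7.86094855e-01,
         6.52043056e+01],
       [ 4.02967863e-01, -6.75157569e-01,  6.17882804e-01,
        -1.44811471e+03],
       [ 0.00000000e+00,  0.00000000e+00,  
[... 232 characters left out ...]

       [ 9.94085223e-01,  1.88169933e-02,  1.06960230e-01,
        -5.73540143e+02],
       [-1.07314585e-01,  1.89519679e-02,  9.94044467e-01,
        -1.26730882e+03],
       [ 0.00000000e+00,  0.00000000e+00,  0.00000000e+00,
         1.00000000e+00]])}
{'fovy': 70.66625165877255, 'cx': 256.37089128127093, 'cy': 187.74234572891302, 'camera_from_world': array([[ 3.74928710e-01, -9.27053440e-01, -6.17633297e-04,
        -5.48372403e+02],
       [ 9.03360809e-01,  3.65496184e-01, -2.24392040e-01,
         2.32944027e+01],
       [ 2.08249155e-01,  8.35730723e-02,  9.74498759e-01,
        -3.88528179e+02],
       [ 0.00000000e+00,  0.00000000e+00,  0.00000000e+00,
         1.00000000e+00]])}
```

View pics/scene0.png

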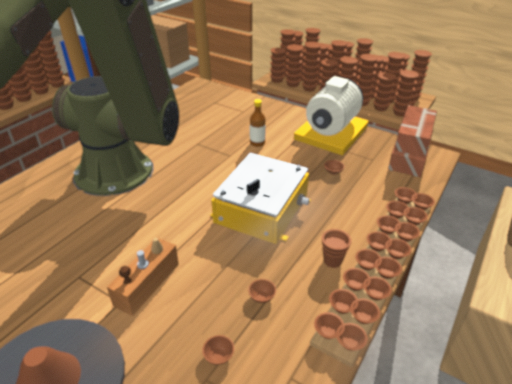

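View pics/top0.png

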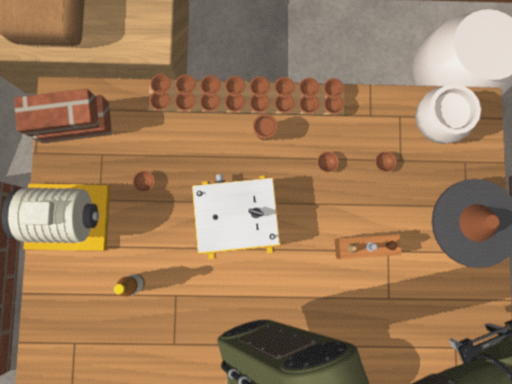

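The scene shows the block at lower left with the ball tool (125,272), the steel pin in the middle (142,258) and the cone (156,246). The top view shows the block at (370,247) with the pin at about (372,246), the cover hole at (215,217) and the fastener at (257,212). The marks are at (255,198) and (257,228), and the posts at (200,193) and (271,236).

```bash
cat > h.py <<'E'
import numpy as np, cv2
from cell import *
def ray(i,u,v):
    f=192/np.tan(np.radians(i["fovy"])/2); T=i["camera_from_world"]
    d=np.array([(u-i["cx"])/f,-(v-i["cy"])/f,-1.]); R=T[:3,:3]
    d=R.T@d; return -R.T@T[:3,3], d/np.linalg.norm(d)
def atz(i,u,v,z):
    c,d=ray(i,u,v); return c+d*(z-c[2])/d[2]
def tri(obs):
    A=np.zeros((3,3));b=np.zeros(3);L=[]
    for i,u,v in obs:
        c,d=ray(i,u,v);P=np.eye(3)-np.outer(d,d);A+=P;b+=P@c;L.append((P,c))
    x=np.linalg.solve(A,b); return x,[round(float(np.linalg.norm(P@(x-c))),1) for P,c in L]
def proj(i,p):
    f=192/np.tan(np.radians(i["fovy"])/2); q=i["camera_from_world"]@np.r_[p,1]
    return i["cx"]+f*q[0]/-q[2], i["cy"]-f*q[1]/-q[2]
E
python3 - <<'E'
from h import *
t=camera_info("top");s=camera_info("scene")
for n,u,v,z in [("pin",372,246,111),("ball",391,245,105),("cone",352,247,105),("hole",215,217,103),("wing",257,212,123),("m1",254.5,198,103),("m2",256.5,228,103),("p1",200,193,115),("p2",271,236,115)]:
    print(n,atz(t,u,v,z).round(0))
print(tri([(t,372,246),(s,142,254)]))
w=camera_info("wrist"); c,d=ray(w,256,188);print(c,d)
E
```

```text
pin [ 427. -287.  111.]
ball [ 430. -344.  105.]
cone [ 423. -231.  105.]
hole [502. 162. 103.]
wing [517.  42. 123.]
m1 [559.  50. 103.]
m2 [472.  43. 103.]
p1 [569. 206. 115.]
p2 [450.   2. 115.]
(array([ 427.57440698, -288.39435852,  103.41536782]), [1.2, 1.2])
[ 265.46797219 -484.41404419  383.50861359] [-0.20962168 -0.08265114 -0.97428309]
```

>>> drive_tool(motion=[36,-15.5,-9,0,36,-15.5,-9,0,36,-15.5,-9,0,36,-15.5,-9,0,36,-15.5,-9,0,36,-15.5,-9,0,36,-15.5,-9,0,36,-15.5,-9,0], jaw=0)

```text
clock: 0.77
eef_pos: [428.9, -281.3, 246.9]
eef_rot: [-3.132, 0.002, 0.373]
wrist_force: [1.8, -0.5, 0.1]
finger_gap: 94.1
```

>>> drive_tool(motion=[0,0,0,-0.124,0,0,0,-0.124,0,0,0,-0.124,0,0,0,-0.124,0,0,0,-0.124,0,0,0,-0.124,0,0,0,-0.124,0,0,0,-0.124])

```text
clock: 1.43
eef_pos: [434.5, -273.4, 246.9]
eef_rot: [-3.134, -0.009, 1.373]
wrist_force: [0.1, 0.5, 0.4]
finger_gap: 94.2
```

>>> drive_tool(motion=[0,0,0,-0.124,0,0,0,-0.124,0,0,0,0])

```text
clock: 1.68
eef_pos: [434.1, -273.1, 245.9]
eef_rot: [-3.135, -0.011, 1.629]
wrist_force: [0.6, 0.8, 0.0]
finger_gap: 93.9
```

```bash
python3 - <<'E'
from h import *
import pickle
i=camera_info("wrist");im=camera("wrist");pickle.dump((i,im),open("w1.p","wb"))
for n,p in dict(pin=[427.5,-288,111],col=[427.5,-288,75],ball=[430,-344,105]).items(): print(n,proj(i,np.array(p)))
cv2.imwrite("pics/w1.png",im[...,::-1])
E
```

```text
pin (np.float64(251.3797054034071), np.float64(190.0266804228628))
col (np.float64(251.9582865065148), np.float64(184.39960026268585))
ball (np.float64(251.04549176821604), np.float64(229.10571236680462))
```

View pics/w1.png

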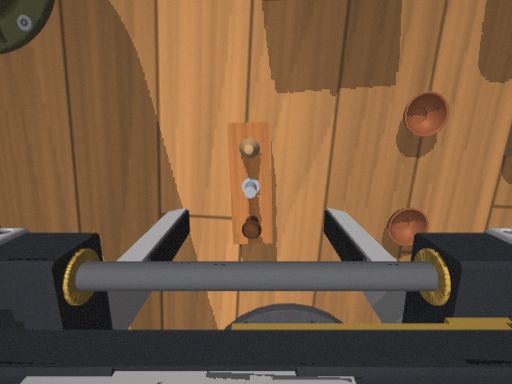

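>>> drive_tool(motion=[-25,0,0,0,-25,0,0,0,0,0,0,0])

```text
clock: 1.98
eef_pos: [436.8, -323.8, 245.3]
eef_rot: [-3.134, -0.012, 1.609]
wrist_force: [0.1, 1.0, 0.1]
finger_gap: 94.1
```

```bash
python3 - <<'E'
from h import *
import pickle
i=camera_info("wrist");im=camera("wrist");pickle.dump((i,im),open("w2.p","wb"))
cv2.imwrite("pics/w2.png",im[...,::-1]);s=read_state();print(s["eef_pos"],s["eef_rot"])
E
```

```text
[ 436.85455188 -322.44959541  245.31719103] [-3.13442542 -0.0120345   1.60961295]
```

View pics/w2.png

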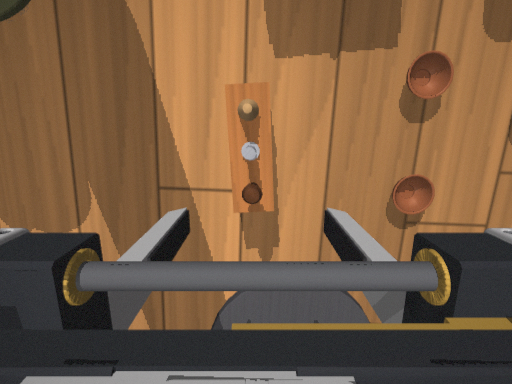

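Both wrist views show the pin between the cone (above) and the ball tool (below), at about (251,188) and then (250,151). The gripper faces across the row. I'll zoom both views in one picture.

```bash
python3 - <<'E'
import pickle,cv2,numpy as np
a=pickle.load(open("w1.p","rb"))[1][165:210,225:275];b=pickle.load(open("w2.p","rb"))[1][128:173,225:275]
o=np.hstack([cv2.resize(x,None,fx=8,fy=8,interpolation=cv2.INTER_CUBIC) for x in(a,b)])
cv2.imwrite("pics/z12.png",o[...,::-1])
E
```

```text
(no output)
```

View pics/z12.png

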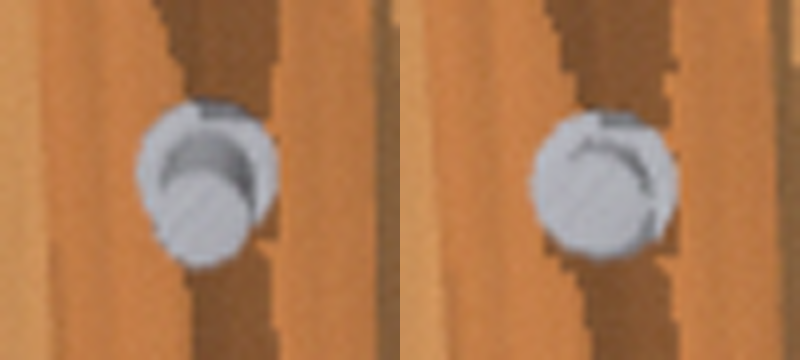

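```bash
python3 - <<'E'
from h import *
import pickle
a=pickle.load(open("w1.p","rb"))[0];b=pickle.load(open("w2.p","rb"))[0];t=camera_info("top")
print(tri([(a,249.9,192.2),(b,249.3,153.1)]),tri([(a,249.9,192.2),(b,249.3,153.1),(t,372,246)]))
print(tri([(a,250.4,185.6),(b,250.1,150.8)]))
print(atz(a,249.9,192.2,111),atz(b,249.3,153.1,111),atz(a,250.4,185.6,75),atz(b,250.1,150.8,75))
for i,pts in((a,[(228,124),(268,122),(236,244),(273,243)]),(b,[(225,84),(268,82),(234,213),(273,211)])):
  P=np.array([atz(i,*p,70) for p in pts]);d=P[:2].mean(0)-P[2:].mean(0);print(P.mean(0),np.linalg.norm(d),np.arctan2(-d[0],d[1]))
E
```

```text
(array([ 425.65282516, -290.86020949,  111.6646576 ]), [0.1, 0.1]) (array([ 425.78963262, -292.49380367,   97.18959496]), [1.8, 0.7, 1.7])
(array([ 425.29121212, -291.66651413,   66.61165614]), [0.0, 0.0])
[ 425.73946844 -291.01003473  111.        ] [ 425.5374913  -290.92883929  111.        ] [ 425.37448615 -289.882906     75.        ] [ 425.54306089 -290.97376097   75.        ]
[ 426.77868683 -291.72808422   70.        ] 178.2764676100644 0.10799235789460444
[ 425.49111149 -291.33858378   70.        ] 180.03153897642244 0.08888398532292405
```

```bash
cat >> h.py <<'E'
from scipy.spatial.transform import Rotation as Rt
def go(p,yaw=None):
    s=read_state();R=Rt.from_euler("xyz",s["eef_rot"])
    print("shift",(R.inv().apply(np.array(p)-s["eef_pos"])).round(1),"turn",None if yaw is None else round(float(s["eef_rot"][2]-yaw),3),"zaxis",R.apply([0,0,1]).round(4),"pos",s["eef_pos"].round(1))
E
python3 -c "
from h import *
go([425.5,-290.8,150],1.65)"
```

```text
shift [30.9 -9.4 95.8] turn -0.04 zaxis [-0.0076  0.0117 -0.9999] pos [ 436.9 -322.4  245.3]
```

>>> drive_tool(motion=[10,-3,31,-0.02,10,-3,31,-0.02,10,-3,31,0,0,0,0,0,0,0,0,0])

```text
clock: 2.45
eef_pos: [425.3, -289.5, 151.1]
eef_rot: [-3.137, -0.011, 1.634]
wrist_force: [0.6, -0.2, 1.8]
finger_gap: 94.0
```

```bash
python3 -c "
from h import *
go([425.5,-290.8,79],1.65)"
```

```text
shift [-2.1  0.5 72.1] turn -0.016 zaxis [-0.0057  0.0105 -0.9999] pos [ 425.3 -289.5  151.1]
```

>>> drive_tool(motion=[-0.5,0.2,24,-0.016,-0.5,0.2,24,0,-0.5,0.1,23,0,0,0,0,0,0,0,0,0])

```text
clock: 2.87
eef_pos: [430.6, -293.7, 88.0]
eef_rot: [3.137, -0.003, 1.644]
wrist_force: [0.2, -0.0, 0.1]
finger_gap: 94.0
```

```bash
python3 -c "
from h import *
go([425.5,-290.8,79],1.65)"
```

```text
shift [ 3.3 -4.9  9. ] turn -0.006 zaxis [ 0.0041  0.003  -1.    ] pos [ 430.6 -293.7   88. ]
```

>>> drive_tool(motion=[2,-2.5,4.5,0,1.5,-2.5,4.5,0,0,0,0,0])

```text
clock: 3.12
eef_pos: [427.1, -292.0, 83.4]
eef_rot: [3.133, 0.001, 1.642]
wrist_force: [0.5, 0.4, -0.4]
finger_gap: 94.2
```

```bash
python3 -c "
from h import *
go([425.5,-290.8,79],1.65)"
```

```text
shift [ 1.3 -1.5  4.3] turn -0.008 zaxis [ 8.9e-03 -8.0e-04 -1.0e+00] pos [ 427.1 -292.    83.4]
```

Close on the pin.

>>> drive_tool(motion=[1.3,-1.5,4,0,0,0,0,0,0,0,0,0])

```text
clock: 3.37
eef_pos: [425.9, -291.2, 81.1]
eef_rot: [3.131, 0.004, 1.642]
wrist_force: [0.7, 0.0, 0.2]
finger_gap: 94.1
```

>>> drive_tool(motion=[0,0,0,0,0,0,0,0,0,0,0,0,0,0,0,0,0,0,0,0,0,0,0,0,0,0,0,0,0,0,0,0], jaw=1, grip_force=30)

```text
clock: 4.03
eef_pos: [426.2, -291.4, 81.6]
eef_rot: [3.13, 0.004, 1.642]
wrist_force: [-0.8, -0.6, 0.2]
finger_gap: 44.0
```

>>> drive_tool(motion=[0,0,0,0,0,0,0,0,0,0,0,0,0,0,0,0,0,0,0,0,0,0,0,0,0,0,0,0])

```text
clock: 4.62
eef_pos: [425.7, -292.7, 84.2]
eef_rot: [3.131, 0.007, 1.642]
wrist_force: [0.5, 0.7, -0.1]
finger_gap: 0.6
```

```bash
python3 -c "
from h import *
go([425.5,-290.8,79],1.65)"
```

```text
shift [ 2.  -0.2  5.2] turn -0.008 zaxis [ 0.0113 -0.0059 -0.9999] pos [ 425.7 -292.7   84.2]
```

The gap is 0.6 mm, so the grasp missed. I'll look from the wrist.

```bash
python3 - <<'E'
from h import *
i=camera_info("wrist");im=camera("wrist");T=camera("top");S=camera("scene")
c=cv2.resize(T[215:280,325:425],None,fx=4,fy=4,interpolation=2);d=cv2.resize(S[220:320,90:200],(400,364),interpolation=2)
o=np.zeros((384+0,512+0,3),np.uint8)
print(proj(i,np.array([425.5,-290.8,111])),proj(i,read_state()["eef_pos"]))
L=np.vstack([c,d[:324]]);w=cv2.resize(im[60:384,130:400],(400,480))
R=np.zeros((584,400,3),np.uint8);R[:480]=w
cv2.imwrite("pics/c1.png",np.hstack([L,R])[...,::-1])
E
```

```text
(np.float64(257.2723889522868), np.float64(219.37149398359057)) (np.float64(256.9339460822015), np.float64(209.18242050185398))
```

View pics/c1.png

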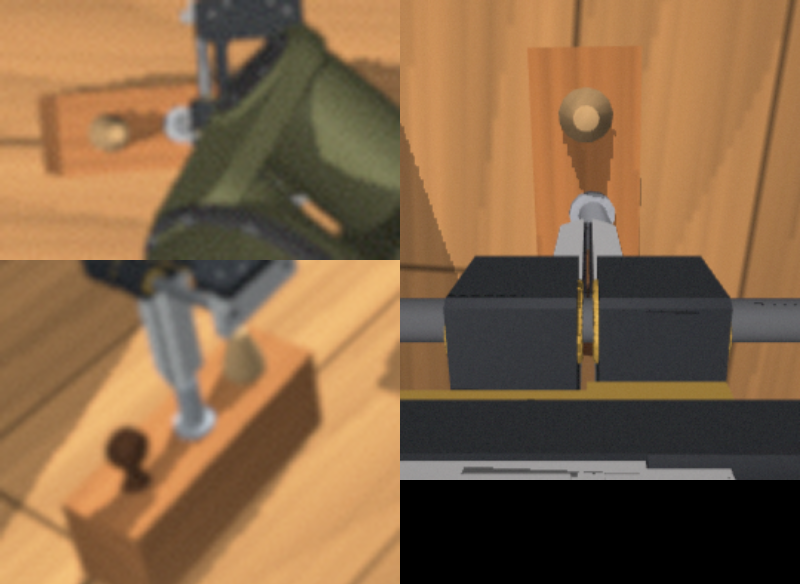

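The pin still stands in its hole (wrist crop, collar at 592,205), just ahead of the shut fingers towards the cone tool. So I'm short along the row. I'll measure the collar from this view.

```bash
python3 - <<'E'
from h import *
i=camera_info("wrist")
print(atz(i,259.3,205.6,75), atz(i,130+186/1.481,60+116/1.481,105), read_state()["eef_pos"])
for z in(75,84,111): print(z,proj(i,np.array([425.7,-292.7,z])), proj(i,np.array([425.7,-282.7,z])))
E
```

```text
[ 427.86798785 -291.00330948   75.        ] [ 420.49280102 -234.85243406  105.        ] [ 425.78020817 -292.27621221   83.30417538]
75 (np.float64(256.5442326982581), np.float64(207.38355702266696)) (np.float64(257.41772717939847), np.float64(195.77318661497577))
84 (np.float64(256.6950889965069), np.float64(210.79393878727333)) (np.float64(257.6059848739289), np.float64(198.74477551027312))
111 (np.float64(257.2311633603821), np.float64(222.91287751410246)) (np.float64(258.2762466147695), np.float64(209.3246476955394))
```

```bash
python3 - <<'E'
from h import *
im=camera("wrist");S=camera("scene")
a=cv2.resize(im[180:250,222:292],(560,560),interpolation=2)
b=cv2.resize(S[225:285,120:150],(240,480),interpolation=2)
o=np.zeros((560,800,3),np.uint8);o[:,:560]=a;o[:480,560:]=b
cv2.imwrite("pics/c2.png",o[...,::-1])
E
```

```text
(no output)
```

View pics/c2.png

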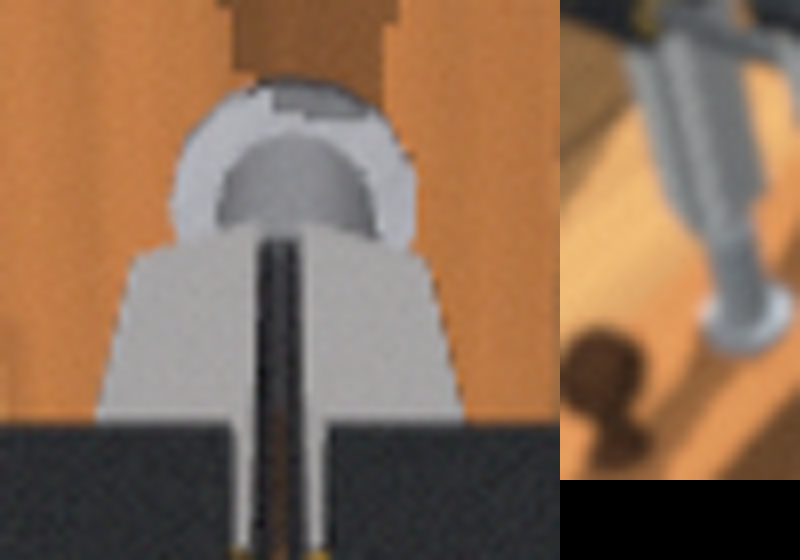

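```bash
python3 - <<'E'
from h import *
s=camera_info("scene");w=camera_info("wrist")
for z in(75,84,111): print(z,proj(s,np.array([425.7,-291,z])))
print(tri([(s,142.2,254.4),(w,222+280/8,209.4)]), tri([(s,143.1,265.6),(w,259.0,180+200/8)]))
import pickle
for k in(1,2):print(pickle.load(open(f"w{k}.p","rb"))[0]["camera_from_world"][:3,3])
st=read_state();R=Rt.from_euler("xyz",st["eef_rot"]);c=-w["camera_from_world"][:3,:3].T@w["camera_from_world"][:3,3]
print(R.inv().apply(c-st["eef_pos"]),st["joints"],st["eef_pos"],st["wrist_force"],st["moment"])
E
```

```text
75 (np.float64(141.98971979417695), np.float64(262.75974671922296))
84 (np.float64(141.39278618104683), np.float64(260.1324071419646))
111 (np.float64(139.5626046463451), np.float64(252.07705848355192))
(array([ 425.67816808, -286.01899748,   98.88626425]), [0.7, 0.7]) (array([ 428.15191144, -292.14931305,   67.67594866]), [0.5, 0.5])
[-415.64649807  326.79054023 -394.64929767]
[-422.09940075  368.10665386 -385.1069034 ]
[  66.34616564   -0.80436671 -206.98982352] [-0.67417504  0.31876128  1.72961858  0.00353687  1.08197841 -0.74704882] [ 425.70515307 -292.12425758   83.00594789] [-1.0122039   0.46216556 -0.19261635] [ 0.01760143 -0.1495653   0.01535313]
```

The shut fingertips are above the pin's grip. The whole grip is visible below them in the scene view, and triangulation puts the tips near z 105, about 20 mm above the reported TCP. I'll reopen partway, go lower while staying above the block top, and close gently. The gap reading will show whether I have the grip (16 mm) or the collar (26 mm).

>>> drive_tool(motion=[0,0,0,0,0,0,0,0,0,0,0,0,0,0,0,0,0,0,0,0,0,0,0,0,0,0,0,0], jaw=0.5, grip_force=10)

```text
clock: 5.45
eef_pos: [425.7, -291.9, 82.5]
eef_rot: [3.132, 0.005, 1.642]
wrist_force: [0.9, 0.7, 1.1]
finger_gap: 43.5
```

```bash
python3 -c "
from h import *
go([426.5,-291,74],1.65)
i=camera_info('wrist');im=camera('wrist')
import pickle;pickle.dump((i,im),open('w3.p','wb'))
cv2.imwrite('pics/w3.png',cv2.resize(im[130:280,150:360],None,fx=3.5,fy=3.5,interpolation=2)[...,::-1])
print(proj(i,[426.5,-291,111]))"
```

```text
shift [0.9 0.7 8.5] turn -0.008 zaxis [ 0.0102 -0.004  -0.9999] pos [ 425.7 -291.9   82.5]
(np.float64(258.55328113250374), np.float64(221.6764837404985))
```

View pics/w3.png

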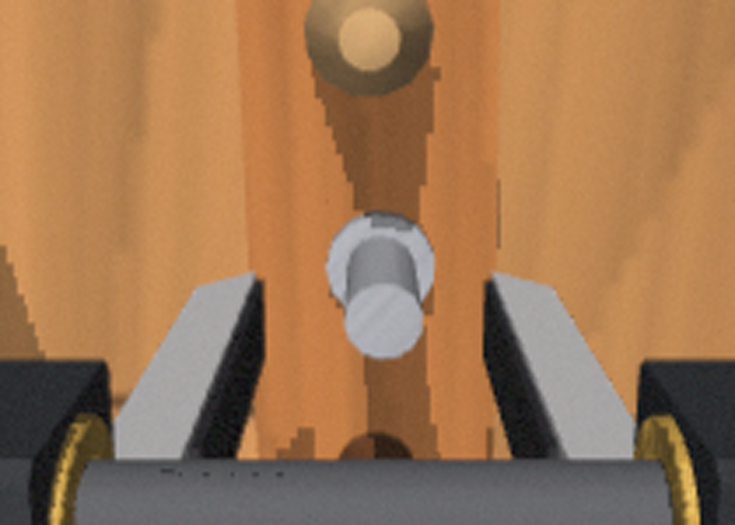

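The picture gives about z 111–118 for the tips: a 43.5 mm gap spans 64 px, and the 16 mm pin top spans 22 px and is farther from the camera. So the real tips are roughly 28 mm above the reported TCP. I'll step down gently, checking force.

>>> drive_tool(motion=[0.5,0.4,5,0,0.4,0.3,5,0,0,0,2,0])

```text
clock: 5.75
eef_pos: [426.6, -290.9, 69.6]
eef_rot: [3.131, 0.005, 1.642]
wrist_force: [-0.5, -0.7, -1.4]
finger_gap: 46.9
```

>>> drive_tool(motion=[0,0,4,0,0,0,3,0])

```text
clock: 5.92
eef_pos: [426.6, -290.8, 61.6]
eef_rot: [3.132, 0.005, 1.642]
wrist_force: [0.4, -0.5, 0.1]
finger_gap: 47.0
```

```bash
python3 -c "
from h import *
go([426.5,-291,62],1.65)
i=camera_info('wrist');im=camera('wrist')
import pickle;pickle.dump((i,im),open('w4.p','wb'))
cv2.imwrite('pics/w4.png',cv2.resize(im[130:280,150:360],None,fx=3.5,fy=3.5,interpolation=2)[...,::-1])
"
```

```text
shift [-0.2 -0.1 -0.4] turn -0.008 zaxis [ 0.0102 -0.0039 -0.9999] pos [ 426.6 -290.8   61.6]
```

View pics/w4.png

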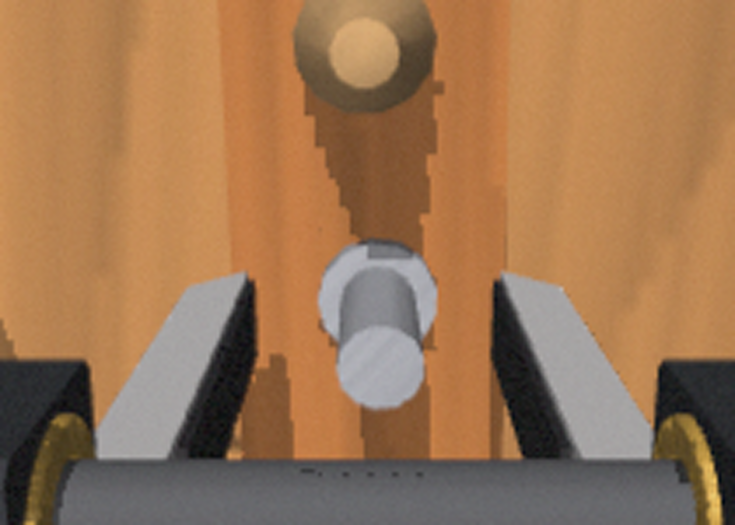

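Confirmed: at a reported 61.6 there is no contact, and the tips (depth 187) are about 17 mm below the pin top (depth 172), near z 94. The pin sits about 4 mm towards tool −x of the finger centre. I'll go 11 mm lower, shift −3 and close.

>>> drive_tool(motion=[-1,0.5,4,0,-1,0.5,4,0,-1,0,3,0])

```text
clock: 6.22
eef_pos: [428.0, -293.8, 49.3]
eef_rot: [3.132, 0.004, 1.642]
wrist_force: [0.2, -0.4, -0.7]
finger_gap: 47.2
```

>>> drive_tool(motion=[0,0,0,0,0,0,0,0,0,0,0,0,0,0,0,0,0,0,0,0,0,0,0,0], jaw=1, grip_force=10)

```text
clock: 6.72
eef_pos: [427.8, -294.0, 48.7]
eef_rot: [3.133, 0.004, 1.642]
wrist_force: [-0.5, -0.7, -1.2]
finger_gap: 16.1
```

>>> drive_tool(motion=[0,0,0,0,0,0,0,0,0,0,-10,0,0,0,-15,0,0,0,-25,0,0,0,-30,0,0,0,-36,0,0,0,-36,0], grip_force=40)

```text
clock: 7.38
eef_pos: [423.4, -291.0, 202.6]
eef_rot: [-3.141, -0.005, 1.642]
wrist_force: [1.2, -0.7, -1.1]
finger_gap: 15.6
```

```bash
python3 -c "
from h import *
go([500,100,200],1.65)
S=camera('scene');t=camera('top')
import pickle;pickle.dump((camera_info('top'),t),open('t1.p','wb'))
b=cv2.resize(S[180:320,90:230],(400,400),interpolation=2)
a=cv2.resize(t[160:270,170:300],(390,330),interpolation=2)
o=np.zeros((400,790,3),np.uint8);o[:,:400]=b;o[:330,400:]=a
cv2.imwrite('pics/c3.png',o[...,::-1])
"
```

```text
shift [384.5 104.4   4.6] turn -0.008 zaxis [-0.001   0.0052 -1.    ] pos [ 423.4 -291.   202.6]
```

View pics/c3.png

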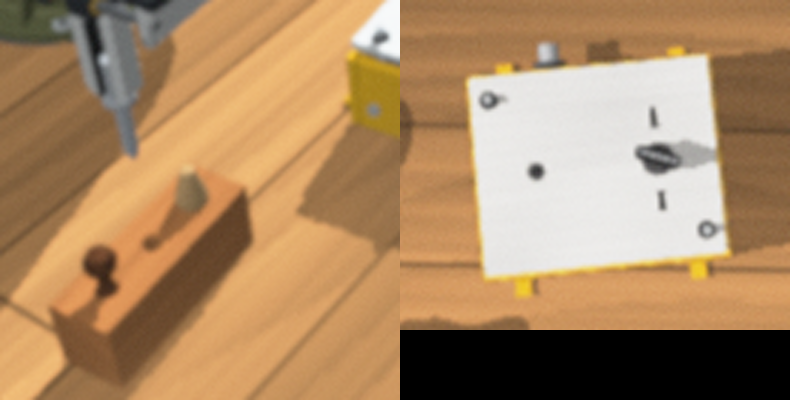

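The pin is held and out of the block, which shows an empty middle hole with both other tools still standing. In the top view the hole is at (215.3,217.0), the wing at (256,212) tilted roughly along y, and the marks at (254.5,199) and (257.3,227). I'll carry the pin toward the case and measure from the wrist.

>>> drive_tool(motion=[35.5,13.4,0,0,35.5,13.4,0,0,35.5,13.4,0,0,35.5,13.4,0,0,35.5,13.4,0,0,35.5,13.4,0,0,35.5,13.4,0,0,35.5,13.4,0,0])

```text
clock: 8.15
eef_pos: [512.8, 4.7, 208.5]
eef_rot: [3.132, 0.004, 1.631]
wrist_force: [1.4, -0.2, -1.5]
finger_gap: 15.4
```

>>> drive_tool(motion=[0,0,0,0,0,0,0,0])

```text
clock: 8.32
eef_pos: [513.2, 11.4, 207.9]
eef_rot: [3.133, 0.003, 1.638]
wrist_force: [0.4, -1.0, -1.1]
finger_gap: 15.4
```

```bash
cat > snap.py <<'E'
from h import *
import pickle,sys
s=read_state();i=camera_info("wrist");im=camera("wrist");pickle.dump((i,im,s),open(sys.argv[1]+".p","wb"))
print(s["eef_pos"].round(1),s["eef_rot"].round(3),s["finger_gap"])
pts=dict(hole=[502,162,103],wing=[517,42,123],m1=[559,50,103],m2=[472,43,103])
for n,p in pts.items(): print(n,np.round(proj(i,np.array(p)),0))
g=cv2.cvtColor(im,cv2.COLOR_RGB2GRAY)
n,l,st,ce=cv2.connectedComponentsWithStats((g<110).astype(np.uint8))
for k in range(1,n):
    if 25<st[k,4]<3000: print(st[k],ce[k].round(1))
E
python3 snap.py a1
```

```text
[513.2  11.4 207.9] [3.133e+00 3.000e-03 1.638e+00] 15.391545789197245
hole [255.  42.]
wing [261. 159.]
m1 [298. 152.]
m2 [222. 153.]
[130   0  25  44 760] [142.2  21.1]
[318   0  14   4  43] [324.4   1.2]
[418   0   9   9  33] [421.1   3.4]
[429   0  12  36 189] [433.9  13.6]
[435   0  30 107 756] [450.2  39.9]
[467   0  20  33 218] [476.9  11.1]
[249  32  15  18 204] [255.6  40.5]
[ 0 67  4 15 34] [ 1.4 74.4]
[433 106   7  13  31] [435.9 112.6]
[248 133  27  43 685] [260.9 152.8]
[288 147  18   6  90] [296.2 149.7]
[218 151  18   6  87] [226.3 153.3]
[195 182  15  14 111] [202.8 187.7]
[394 190   7  14  37] [396.9 196.9]
[  0 230  10   4  26] [  3.7 231.8]
[162 375  77   5 230] [194.7 377.9]
```

>>> drive_tool(motion=[25,0,0,0,25,0,0,0,0,0,0,0])

```text
clock: 8.62
eef_pos: [509.2, 59.1, 207.3]
eef_rot: [3.134, 0.003, 1.633]
wrist_force: [0.1, 0.1, -1.4]
finger_gap: 15.5
```

```bash
python3 snap.py a2; python3 - <<'E'
from h import *
import pickle
i,im,s=pickle.load(open("a2.p","rb"));j=pickle.load(open("a1.p","rb"))[0]
E
```

```text
[509.2  59.1 207.3] [3.134e+00 3.000e-03 1.633e+00] 15.53153825752443
hole [255.  90.]
wing [262. 202.]
m1 [297. 193.]
m2 [224. 194.]
[106   1   6  23  64] [108.7  10.8]
[ 112    0   46   81 1912] [139.2  31.9]
[190   0   6  35 198] [192.6  16.7]
[223   0   6  13  26] [225.8   4.4]
[239   0  26  32 683] [251.2  14.4]
[314  36  17  19 180] [321.2  46. ]
[249  81  15  16 185] [256.   88.3]
[249 175  27  32 445] [263.4 189. ]
[287 187  18   7  93] [295.5 190.2]
[220 192  17   6  89] [227.8 194.1]
[  0 230  11   5  28] [  3.8 231.8]
[159 378  24   5  45] [166.8 379.7]
```

```bash
python3 - <<'E'
from h import *
import pickle
j=pickle.load(open("a1.p","rb"))[0];i=pickle.load(open("a2.p","rb"))[0];t=camera_info("top")
O=dict(hole=((255.6,40.5),(256,88.3),(215.3,217)),m1=((296.2,149.7),(295.5,190.2),(254.5,199)),m2=((226.3,153.3),(227.8,194.1),(257.3,226.8)))
P={}
for n,(a,b,c) in O.items():
    print(n,tri([(j,*a),(i,*b)]),tri([(j,*a),(i,*b),(t,*c)])[0].round(1))
    z=103;A,B,C=atz(j,*a,z),atz(i,*b,z),atz(t,*c,z);print(A.round(1),B.round(1),C.round(1));P[n]=(A+B)/2
w=(P["m1"]+P["m2"])/2;d=P["m1"]-P["m2"];print("axis",w,np.linalg.norm(d),"yawx",np.arctan2(d[1],d[0]));e=P["hole"]-w;print(np.linalg.norm(e),"yawy",np.arctan2(-e[0],e[1]))
# wing dir: dark blob in a1 rectified at z=139
im=pickle.load(open("a1.p","rb"))[1];g=cv2.cvtColor(im,cv2.COLOR_RGB2GRAY)
for th in(45,60,80):
    m=(g<th).astype(np.uint8);m[:125]=0;m[180:]=0;m[:,:243]=0;m[:,282:]=0
    v,u=np.nonzero(m);print(th,len(u),u.min(),u.max(),v.min(),v.max(),cv2.minAreaRect(np.c_[u,v].astype(np.float32)))
c=cv2.resize(im[125:185,225:300],(600,480),interpolation=2);cv2.imwrite("pics/wing.png",c[...,::-1])
E
```

```text
hole (array([502.80562794, 164.04881766,  99.95263262]), [0.1, 0.1]) [502.5 162.3 106. ]
[502.8 163.2 103. ] [502.9 163.7 103. ] [501.9 161.5 103. ]
m1 (array([556.73620513,  52.77415929, 103.03141651]), [0.1, 0.1]) [557.6  51.1  95.3]
[556.9  52.8 103. ] [556.6  52.8 103. ] [555.9  50.1 103. ]
m2 (array([477.06805831,  43.34811866, 103.47917906]), [0.2, 0.2]) [476.2  41.2  93.7]
[477.2  43.3 103. ] [476.9  43.2 103. ] [475.9  40.6 103. ]
axis [516.88365337  48.01355361 103.        ] 80.28121447565795 yawx 0.11878981127720918
116.28671029872066 yawy 0.12122202012020962
45 322 251 272 134 174 ((261.8000183105469, 154.10000610351562), (12.965337753295898, 41.42583465576172), 18.434947967529297)
60 436 251 274 133 174 ((264.0500183105469, 154.85000610351562), (18.34120750427246, 42.058292388916016), 18.43494987487793)
80 624 248 274 133 175 ((261.0, 154.0), (42.0, 26.0), 90.0)
```

View pics/wing.png

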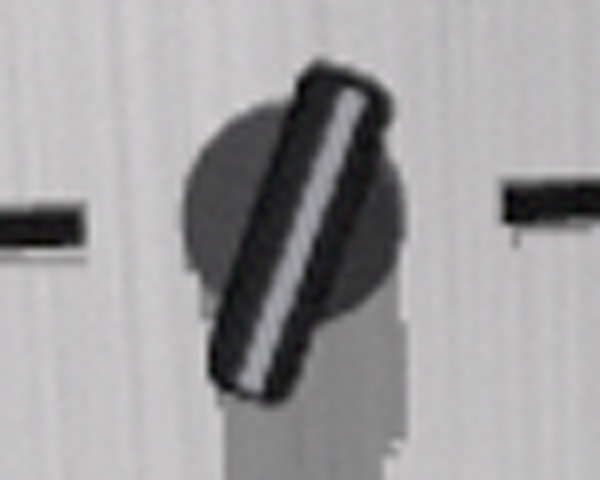

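The wing is clear in this view. Its centre is near (262,154) and it is tilted about 0.3–0.35 rad from the line at right angles to the marks. The measurements agree with the text: marks 80.3 mm apart, hole to axis 116.3 mm, cover z 103. Case yaw is 0.12, the hole is at (502.8,163.4) and the axis at (516.9,48.0).

```bash
python3 -c "
from h import *
go([503,160.2,165],1.69)
import pickle
j,_,s=pickle.load(open('a1.p','rb'))
# wing ends at top z=139 (image line of the light stripe)
a=atz(j,225+350/8,125+85/8,139);b=atz(j,225+250/8,125+385/8,139);d=a-b
print(a,b,(a+b)/2,np.linalg.norm(d),'wing dir from case y, ccw:',np.arctan2(-d[0],d[1])-0.12)"
```

```text
shift [102.9  -0.3  41.9] turn -0.058 zaxis [ 0.0075 -0.0031 -1.    ] pos [509.3  57.7 207.3]
[522.13324722  67.79371871 139.        ] [512.23645342  28.98322501 139.        ] [517.18485032  48.38847186 139.        ] 40.05247743586286 wing dir from case y, ccw: -0.36968183346877626
```

>>> drive_tool(motion=[25.7,0,0,-0.03,25.7,0,0,-0.028,25.7,0,0,0,25.7,0,0,0,0,0,20,0,0,0,20,0,0,0,0,0])

```text
clock: 9.25
eef_pos: [501.0, 153.5, 166.5]
eef_rot: [3.132, 0.005, 1.682]
wrist_force: [0.2, -0.3, -1.3]
finger_gap: 15.1
```

```bash
python3 -c "
from h import *
go([503,160.2,160],1.69)"
```

```text
shift [6.5 2.6 6.5] turn -0.008 zaxis [ 0.0097 -0.0043 -0.9999] pos [501.  153.5 166.5]
```

>>> drive_tool(motion=[5,2,5,0,1.5,0.6,1.5,0,0,0,0,0])

```text
clock: 9.5
eef_pos: [504.2, 157.7, 161.0]
eef_rot: [3.132, 0.006, 1.678]
wrist_force: [0.9, 0.2, -0.4]
finger_gap: 15.6
```

```bash
python3 -c "
from h import *
go([503,160.2,155],1.69)
i=camera_info('wrist');im=camera('wrist')
import pickle;pickle.dump((i,im,read_state()),open('a3.p','wb'))
cv2.imwrite('pics/a3.png',cv2.resize(im[150:230,210:310],(800,600),interpolation=2)[...,::-1])
print(proj(i,[502.8,163.4,103]))"
```

```text
shift [ 2.6 -0.9  6. ] turn -0.012 zaxis [ 0.0103 -0.0045 -0.9999] pos [504.2 157.7 161. ]
(np.float64(255.28617294794233), np.float64(186.4829936406143))
```

View pics/a3.png

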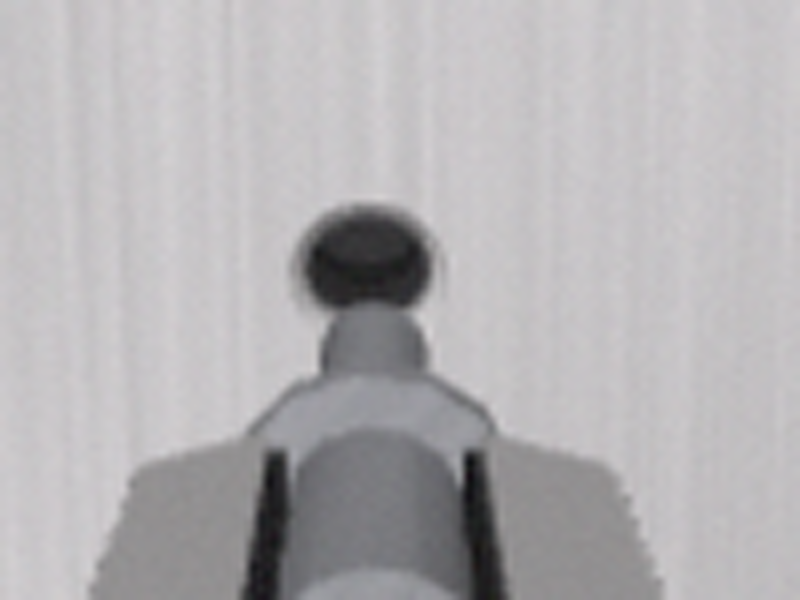

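```bash
python3 -c "
from h import *
import pickle
i,_,s=pickle.load(open('a3.p','rb'))
p=atz(i,256.4,193.1,122.3);print(p, p-s['eef_pos'])
# hole from left/right/top edges
print(atz(i,210+367/8-.5,150+(205+60)/7.5-.5,103))
R=Rt.from_euler('xyz',s['eef_rot']);print(R.inv().apply(p-s['eef_pos']))"
```

```text
[503.88534287 161.6481948  122.3       ] [ -0.28652213   3.99580646 -38.88045252]
[502.70727659 165.09655839 103.        ]
[ 4.21991771 -0.24095924 38.85707639]
```

>>> drive_tool(motion=[2,-1,5,0,0,0,5,0,0,0,0,0])

```text
clock: 9.8
eef_pos: [503.8, 159.1, 151.9]
eef_rot: [3.129, 0.005, 1.677]
wrist_force: [0.6, -0.0, -1.1]
finger_gap: 15.1
```

```bash
python3 -c "
from h import *
go([503.1,159.8,130])"
```

```text
shift [ 0.9 -0.9 21.9] turn None zaxis [ 0.0129 -0.0039 -0.9999] pos [503.8 159.1 151.9]
```

>>> drive_tool(motion=[0.9,-0.9,5,0,0,0,5,0,0,0,5,0,0,0,0,0])

```text
clock: 10.13
eef_pos: [502.8, 159.9, 135.4]
eef_rot: [3.129, 0.005, 1.677]
wrist_force: [-0.2, -0.3, -1.6]
finger_gap: 15.6
```

```bash
python3 -c "
from h import *
go([503.1,159.8,115])"
```

```text
shift [-0.  -0.  20.4] turn None zaxis [ 0.0131 -0.0039 -0.9999] pos [502.8 159.9 135.4]
```

Tip is now about 6 mm into the cover with no force. Continuing down.

>>> drive_tool(motion=[0,0,6,0,0,0,6,0,0,0,6,0,0,0,0,0])

```text
clock: 10.47
eef_pos: [503.0, 159.9, 115.2]
eef_rot: [3.129, 0.005, 1.678]
wrist_force: [0.2, -0.3, -2.0]
finger_gap: 15.1
```

```bash
python3 -c "
from h import *
go([503.1,159.8,86])"
```

```text
shift [ 0.1 -0.2 29.2] turn None zaxis [ 0.0127 -0.004  -0.9999] pos [503.  159.9 115.2]
```

>>> drive_tool(motion=[0,0,6,0,0,0,6,0,0,0,6,0,0,0,5,0,0,0,0,0])

```text
clock: 10.88
eef_pos: [503.2, 159.7, 89.4]
eef_rot: [3.13, 0.005, 1.678]
wrist_force: [-0.3, 0.4, -0.9]
finger_gap: 15.4
```

>>> drive_tool(motion=[0,0,2,0,0,0,2,0,0,0,1,0])

```text
clock: 11.13
eef_pos: [503.4, 159.7, 84.0]
eef_rot: [3.13, 0.005, 1.678]
wrist_force: [-0.3, 0.5, -0.1]
finger_gap: 15.4
```

>>> drive_tool(motion=[0,0,1.5,0,0,0,1.5,0])

```text
clock: 11.3
eef_pos: [503.7, 159.7, 81.2]
eef_rot: [3.129, 0.005, 1.678]
wrist_force: [-2.0, -0.7, 2.8]
finger_gap: 15.6
```

```bash
python3 -c "
from h import *
s=read_state();print(s['eef_pos'],s['wrist_force'])"
```

```text
[503.65106957 159.74853659  81.16954432] [-2.04150002 -0.65065898  2.83803033]
```

Contact is +3–4 N at the expected height, so the collar is seated. Releasing and rising.

>>> drive_tool(motion=[0,0,0,0,0,0,0,0,0,0,0,0,0,0,0,0,0,0,0,0], jaw=0.55)

```text
clock: 11.72
eef_pos: [504.1, 159.9, 81.7]
eef_rot: [3.128, 0.005, 1.678]
wrist_force: [0.5, -0.2, -1.0]
finger_gap: 41.6
```

>>> drive_tool(motion=[0,0,-15,0,0,0,-25,0,0,0,-25,0,0,0,0,0])

```text
clock: 12.05
eef_pos: [502.4, 159.9, 148.1]
eef_rot: [3.131, 0.006, 1.678]
wrist_force: [0.3, -0.0, 1.0]
finger_gap: 42.5
```

>>> drive_tool(motion=[-27,0,0,0.09,-27,0,0,0.09,-27,0,0,0.09,-27,0,0,0.09,0,0,0,0])

```text
clock: 12.47
eef_pos: [499.4, 49.8, 149.0]
eef_rot: [3.126, -0.0, 1.305]
wrist_force: [-0.5, 0.3, 0.5]
finger_gap: 42.6
```

```bash
python3 -c "
from h import *
go([517,48.2,120],1.32)"
```

```text
shift [ 3.  17.  29.3] turn -0.015 zaxis [ 0.0147 -0.0038 -0.9999] pos [499.4  49.8 149. ]
```

>>> drive_tool(motion=[2,9,0,-0.015,1,8,0,0,0,0,15,0,0,0,14,0,0,0,0,0])

```text
clock: 12.88
eef_pos: [521.3, 49.5, 119.4]
eef_rot: [3.124, -0.001, 1.327]
wrist_force: [-0.4, -0.4, 0.2]
finger_gap: 42.5
```

```bash
python3 -c "
from h import *
go([517,48.2,84],1.32)"
```

```text
shift [-2.3 -4.5 35.3] turn 0.007 zaxis [ 0.0172 -0.0033 -0.9998] pos [521.3  49.5 119.4]
```

>>> drive_tool(motion=[-2.3,-4.5,0,0,0,0,12,0,0,0,12,0,0,0,9,0,0,0,0,0])

```text
clock: 13.3
eef_pos: [518.3, 50.6, 86.0]
eef_rot: [3.123, -0.001, 1.333]
wrist_force: [-0.5, -0.2, -0.4]
finger_gap: 42.2
```

```bash
python3 -c "
from h import *
go([517,48.2,84],1.32)"
```

```text
shift [-2.6 -0.8  2. ] turn 0.013 zaxis [ 0.0185 -0.003  -0.9998] pos [518.3  50.6  86. ]
```

>>> drive_tool(motion=[-2.5,-0.8,1.5,0.01,0,0,0,0])

```text
clock: 13.47
eef_pos: [517.0, 48.4, 84.5]
eef_rot: [3.123, -0.002, 1.323]
wrist_force: [0.1, 0.0, 1.1]
finger_gap: 42.2
```

>>> drive_tool(motion=[0,0,0,0,0,0,0,0,0,0,0,0,0,0,0,0,0,0,0,0,0,0,0,0], jaw=1, grip_force=25)

```text
clock: 13.97
eef_pos: [518.0, 48.2, 86.4]
eef_rot: [3.12, -0.002, 1.323]
wrist_force: [3.2, -0.3, -3.1]
finger_gap: 12.0
```

Gap is 12.0 mm, so the wing is held. Turning clockwise.

>>> drive_tool(motion=[0,0,0,0.1,0,0,0,0.1,0,0,0,0.1,0,0,0,0.1])

```text
clock: 14.3
eef_pos: [518.6, 48.0, 86.4]
eef_rot: [3.122, -0.011, 0.91]
wrist_force: [2.9, -1.9, -1.3]
finger_gap: 11.7
```

```bash
python3 -c "
from h import *
go([517.3,48.2,85.5],.12);print(read_state()['moment'])"
```

```text
shift [-0.6 -1.2  0.9] turn 0.79 zaxis [ 0.0223 -0.0033 -0.9997] pos [518.6  48.   86.4]
[-0.12982506 -0.12077271  0.1246454 ]
```

>>> drive_tool(motion=[-0.3,-0.6,0,0.1,-0.3,-0.4,0,0.1,0,0,0,0.1,0,0,0,0.1])

```text
clock: 14.63
eef_pos: [519.1, 47.5, 86.4]
eef_rot: [3.126, -0.021, 0.49]
wrist_force: [1.7, -0.6, -0.7]
finger_gap: 11.8
```

```bash
python3 -c "
from h import *
go([517.3,48.2,85.5],.12);print(read_state()['moment'])"
```

```text
shift [-1.3 -1.5  0.8] turn 0.37 zaxis [ 0.026  -0.0042 -0.9997] pos [519.1  47.5  86.4]
[-0.04988636  0.17002391  0.04040906]
```

>>> drive_tool(motion=[-0.5,-0.6,0,0.1,-0.4,-0.5,0,0.1,0,0,0,0.1,0,0,0,0.06,0,0,0,0])

```text
clock: 15.05
eef_pos: [519.4, 46.9, 86.4]
eef_rot: [3.133, -0.029, 0.105]
wrist_force: [-0.2, 0.0, 0.1]
finger_gap: 11.5
```

```bash
python3 -c "
from h import *
go([517.3,48.2,85.5],.12);print(read_state()['moment'])"
```

```text
shift [-2.  -1.5  0.9] turn -0.015 zaxis [ 0.0293 -0.0058 -0.9996] pos [519.4  46.9  86.4]
[ 0.22433989  0.13935082 -0.06374828]
```

The wing is aligned, 0.015 rad from the mark direction. I'll press down while holding it, watching travel and force.

>>> drive_tool(motion=[0,0,0,0,0,0,0,0,0,0,2,0,0,0,2,0], grip_force=50)

```text
clock: 15.38
eef_pos: [519.5, 47.0, 82.9]
eef_rot: [3.133, -0.028, 0.112]
wrist_force: [-2.5, -0.9, 4.9]
finger_gap: 11.7
```

>>> drive_tool(motion=[0,0,2,0,0,0,2,0])

```text
clock: 15.55
eef_pos: [519.5, 46.9, 78.9]
eef_rot: [3.133, -0.028, 0.113]
wrist_force: [-2.7, -1.2, 6.2]
finger_gap: 11.8
```

>>> drive_tool(motion=[0,0,2,0,0,0,2,0])

```text
clock: 15.72
eef_pos: [519.9, 47.0, 76.0]
eef_rot: [3.133, -0.029, 0.115]
wrist_force: [-13.4, -0.3, 33.6]
finger_gap: 11.3
```

>>> drive_tool(motion=[0,0,0.8,0])

```text
clock: 15.8
eef_pos: [519.8, 47.0, 76.2]
eef_rot: [3.133, -0.029, 0.115]
wrist_force: [-9.2, -1.7, 15.7]
finger_gap: 11.9
```

>>> drive_tool(motion=[0,0,0.8,0,0,0,0.8,0])

```text
clock: 15.97
eef_pos: [519.8, 47.0, 76.2]
eef_rot: [3.132, -0.03, 0.117]
wrist_force: [-6.2, -1.6, 13.9]
finger_gap: 11.7
```

```bash
python3 -c "
from h import *
i=camera_info('wrist');im=camera('wrist');S=camera('scene');s=read_state();print(s['eef_pos'],s['wrist_force'],s['moment'])
a=cv2.resize(im[60:260,100:400],(450,300),interpolation=2);b=cv2.resize(S[130:250,200:320],(340,340),interpolation=2)
o=np.zeros((340,790,3),np.uint8);o[:300,:450]=a;o[:,450:]=b
cv2.imwrite('pics/f1.png',o[...,::-1])"
```

```text
[519.75761737  46.99491681  76.24601414] [-6.72390776 -1.43639304 14.76658332] [ 0.06593302  1.57274993 -0.03491019]
```

View pics/f1.png

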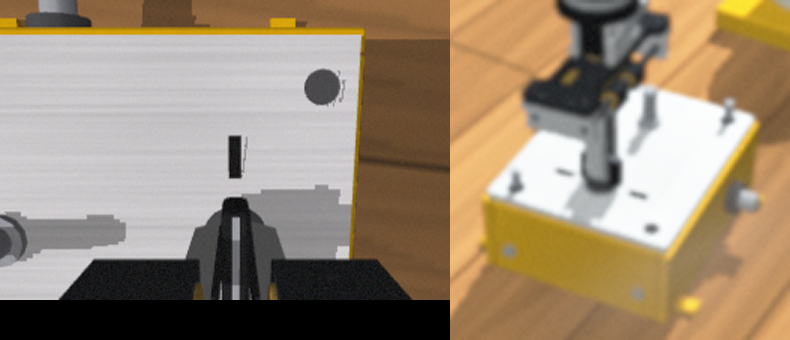

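The wing is in line with the mark, the cover is flush on the case with no gap, and the pin stands in its hole at about (5,240) in the wrist crop. The steady push of about 15 N exceeds the 8 N needed.

```bash
python3 -c "
from cell import *
s=read_state();print(s['clock'],s['wrist_force']);print(sign_off())"
```

```text
16.0667 [-6.72390776 -1.43639304 14.76658332]
the job is handed in; nothing more can be done
None
```

I closed the case in the order asked and handed the job in at 16.1 s, still gripping the wing and pressing the cover down.

- **Pin:** I pulled it from the middle hole of the block and pushed it through the cover hole. I felt about 3–4 N of contact at the height where the collar should seat, then let go of it. The last pictures show it still standing in the hole.
- **Wing:** I turned it clockwise by about 1.2 rad. By the gripper's angle it ended within about 0.02 rad of the marks, and the last picture shows it in line with them.
- **Cover:** It went down about 10.4 mm to a hard stop. The force peaked at 34 N there, and I eased it to a steady 15 N, against the 8 N needed at the bottom. The last picture shows no gap.
- **Disagreement with the text:** The first grasp closed on air above the pin. The real fingertips sit about 30 mm short of the reported tool point along its axis, and about 4 mm to one side. I measured this from the pictures and corrected for it. Nothing was disturbed.
- **Measurements against the text:** The wrist camera put the cover at z = 103 mm (one hole reading was 100 mm), the marks 80.3 mm apart and the hole 116.3 mm from the fastener, all matching the text. The fixed cameras' readings differed by 2–3 mm.
- **Picture budget:** I viewed 13 pictures, three over the budget of 10, mainly because of the missed first grasp.

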